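# Fit the fine grater rotor to the bakery's crumb mill

## Robot

A 6-joint arm with a two-finger parallel gripper is mounted at the origin on the work surface. World frame = base frame: x ahead of the robot, y to its left, z up, the work surface at z = 0. Lengths are in mm, angles in rad, forces in N, time in s.
With the tool pointing down it reaches from about 300 to 875 mm from the base axis. Payload 4.2 kg.
Tool frame: the origin (TCP) lies midway between the tips of the shut fingers; the grasp point (between the pads) lies 19 mm behind it; z points along the fingers, y is the line along which they close (so a half turn about z gives the same grasp; the last joint's range is limited). The gripper opens to 85 mm and grips with 20 to 120 N. Pads are 22 mm wide; open, the fingers measure 114 mm over their backs; the gripper's body (76 mm by 85 mm) begins 54 mm behind the grasp point. The pads swing forward as they close: fully open they stand 13 mm farther back than shut.
Start: joints at [1.113, 0.32, 1.565, -0, 1.257, -0.02], TCP at [243.775, 520.786, 202.238] pointing down, gripper open.
Joint ranges: [-3.11, 3.11], [-0.84, 2.01], [0.21, 2.61], [-1.34, 4.49], [0.05, 2.63], [-2.56, 2.56]. Speed limits (rad/s): [2.57, 2.57, 3.14, 3.14, 3.14, 3.14].

## Interface

Orientations are given as a unit quaternion [x, y, z, w].
In Python, from plant import status, viewer, order, look_for, trace gives the robot as it stands.
- The arm moves only by the tool send_rows, never from a script. Its argument "steps" is text: rows parted by semicolons, each of 6 numbers parted by spaces: the shift along the tool's x, y, z in cm, then the turn, a rotation vector about the tool's x, y, z in degrees. In form: dx dy dz ax ay az; .... A call has 1 to 8 rows; each row shifts and turns the commanded pose from where the row before left it, along the tool's axes as they then stand; what a row does not reach is not made up. A row lasts 1/12 s, in which the tool goes at most 41.7 mm and 7.16 degrees, less where a joint would pass 70% of its speed; a pose out of reach is approached as far as the arm can. A call is refused whole if a number of a shift passes 4.17 or a number of a turn 7.16, either way. A call with a gripper value outside its range is refused whole. "hand" is the gripper's target within -1 to 1 (shut at 1, half-way at 0, fully open at -1), set as the call begins (left out, the last holds). The fingers move at their own pace and stop on an object; "force" is the grip in N (left out, the last holds). Time passes only in rows, so rows that do not move let the fingers close. It gives the time, the measured TCP pose, the force, the opening and the grip force at its end, in the units of the state.
- status.get_state(): the state, without advancing time (a new reading comes with each control period).
- viewer.read_camera(name): name is "scene" or "side" or "wrist"; returns a dict with "img" (384x512x3 uint8, red, green, blue), "fx", "fy", "cx", "cy" (pixels), "k1" (the pictures are not rectified: a ray, as slopes to the right and down, at radius r is drawn at 1 + k1 r^2 times it, then the intrinsics apply), "position" and "rotation" of the camera in the world. Camera axes: x right, y down, z forward; pixel columns grow to the right and rows downward; lengths in mm; the calibration is good to about 2 mm. A picture is of the moment at which its call begins. There is no depth.
- order.hand_in(): hands the job in; it is judged then, once.
Trained networks look in a picture, given as the dict that the camera call returned (one of the last four; its "shot" number tells which), for a name from the list of things; names that differ only in an ending like _2 or _b are one class to them, and where a whole thing is asked for, a point or a joint stands for the part that bears it (a point fixed in the world has none). Each returns a list of dicts, best first, with "conf" (0 to 1); they miss things now and then, are a little off and sometimes report something else, mostly with a low value. They report only what shows in the picture. A call takes as long as a camera call. They do not tell look-alikes from the thing itself.
- look_for(picture, name): "xy" ([column, row] in pixels, amid what is visible of it).
- trace(picture, name): "region" (384x512 bool, what is visible of it) and "xy" ([column, row] in pixels, amid what is visible of it).
The state is a dict: "time_s": time; "qpos": joint angles; "qvel": joint speeds; "joint_efforts": joint torques, N m; "ee_pos": TCP position; "eef_rot": TCP orientation; "wrist_force": force on the tool from outside, world axes, zero at the start; "torque": the same for the moment, N m; "grip_width": finger opening in mm; "grip_force": force on a finger pad.
Only numpy, scipy, OpenCV 4.12 (cv2) and the standard library are available. Lean on these libraries where they do the work, as an engineer would, in place of code of your own. Each camera call takes 0.05 s, during which the arm holds its last target. There are 200 camera calls.

## Task

Get the breadcrumb mill ready for fine crumbs: take the red dust cap off its spindle and stand it upright in the metal parts tray, then take the rotor with the blue hub from the sloping rack, set it on the spindle and press lightly while turning it until it drops fully home over the square. Leave the other rotor and everything else where it is, and let go at the end.

Things in the scene. Friction and masses are not known exactly. Their poses are not given: they have to be found in the camera images.
- mill: bench-top breadcrumb mill, white box 250 (x) x 190 (y) x 80 mm high (deck), fixed. Origin: centre of its underside, z up. A low aluminium ring (outer radius 72, 10 high) surrounds the spindle; a steel column (radius 11, knob radius 16, top 175 above the deck) stands on the deck at mill x 98, y -62 mm (towards the far right)
- seat (a point): centre of the top face of the round steel flange (radius 30, 92 mm above the table), axes parallel to the mill's. On it the vertical spindle: a brass square 24 x 24 mm, 12 high, at an angle that is not measured (up to 45 degrees either way: the motor stops anywhere); the gearbox holds it still against light turning (about 1.2 N m)
- cap: red plastic dust cap standing over the spindle on the flange: hollow below (inner radius 21), outside radius 25, 48 mm high to its shoulder, with a round knob of radius 11 above, top at 74 mm. 60 g. Origin: centre of its underside, z up through the knob
- tray: open aluminium parts tray 130 (x) x 125 (y) x 25 mm high, walls 4, floor 4 mm; fixed. Origin: centre of its underside
- rack: white sloping drain rack, 230 mm wide along its y, fixed; its board rises at 32 degrees towards rack +x (facing rack -x and up), with a low lip, 12 mm above the board, at the lower edge. Origin: on the table under its middle
- fine: fine grater rotor to be fitted, blue hub, many small teeth; about 0.3 to 0.5 kg, lying on the rack's slope. Steel disc radius 42, 14 mm thick; on it a blue hub block 30 mm (its x: parallel flats to grip) x 38 mm (its y), from 14 to 52 mm. Origin: centre of the disc's underside, z out through the hub (at right angles to the slope while on the rack)
- coarse: the other rotor, same shape and size, orange hub and few big teeth, beside the fine one on the rack, 108 mm from it centre to centre; it may lie left or right. To be left alone
- grease: small amber jar, radius 17, 50 high, standing on the mill's deck; leave alone
- jam: amber jam jar, radius 32, 85 high, upright; leave alone
- can: drink can, radius 33, 120 high, upright; leave alone
- oil: green glass bottle, radius 30, 200 high, upright; leave alone
- brush: pastry brush lying on the table, about 200 long; leave alone
- bowl: white bowl, radius 50, 50 high; leave alone
- nose (a point): top of the spindle, 38 mm above the seat: a round steel nose, radius 8 from the square's top up to 33 mm above the seat, tapering to radius 4.5 at its tip. It centres the rotor before the square is met
- socket (a point): the fine rotor's underside centre (same point and axes as fine). From below: square socket 26.5 x 26.5 mm, 14 deep, sides along the rotor's x and y, then a blind bore of radius 9 up to 41 mm. Unaligned it rests on the square 12 mm above the seat; where socket and square agree within about 5 degrees (every quarter turn) it drops flush on the seat
There are look-alikes about, which are no part of the job. Of the things that look like the tray, the larger one is meant. Leave any green look-alike of the fine alone.

How it is judged (in metres and radians):
On the way, in this order (a step that is already met when the one before it is completed fails the run):
1. the dust cap stands upright in the tray (x of cap in the frame of tray between -0.045 and 0.045 m and y of cap in the frame of tray between -0.045 and 0.045 m and z of cap in the frame of tray below 0.012 m and angle between cap's own z axis and vertical below 0.15 rad and linear speed of cap below 0.05 m/s), for 0.2 s.
2. the fine rotor has dropped home on the spindle (horizontal distance between fine and seat below 0.004 m and z of fine in the frame of seat between -0.004 and 0.003 m and angle between fine's own z axis and vertical below 0.05 rad), for 0.2 s.
At the end, for the whole second after the job is handed in: Cap upright (within 8 deg) on the tray floor, centre within 45 mm of the tray's along each tray axis; blue-hubbed rotor flush on the seat (underside within 3 mm, centre within 4 mm, level within 3 deg), its socket over the square; both released and at rest (all of step 2 and x of cap in the frame of tray between -0.045 and 0.045 m and y of cap in the frame of tray between -0.045 and 0.045 m and z of cap in the frame of tray below 0.012 m and angle between cap's own z axis and vertical below 0.15 rad and linear speed of each of fine, cap below 0.02 m/s); the robot touches nothing.
It fails at once if the orange-hubbed rotor is pushed more than 25 mm (distance of coarse from where it was at the start of the episode above 0.025 m).
It fails at once if a jar, can, bottle, brush or bowl is pushed more than 25 mm (distance of any of grease, jam, can, oil, brush, bowl from where it was at the start of the episode above 0.025 m).
It also fails if it takes over 72 s, if anything falls off the work surface, if the arm or the gripper's body presses on something with over 40 N, if the wrist force passes 120 N, or if a joint passes its speed limit or range.

## Working session

There is one attempt and no reset: what is moved stays moved. The work goes in short steps, Python scripts to look and compute and a tool call to move; the robot and the scene stay as the last step left them, time stands still between calls to the robot, and variables do not carry over. Pictures are saved under pics/ and viewed, at most 10 in all, crops included, and the job is handed in when it is done.

Besides the shell and the picture viewer there is one more tool, called as name(argument=value, ...) on one line, values as JSON. send_rows: Moves the arm, as the interface text tells. Its arguments: {"type":"object","properties":{"steps":{"type":"string"},"hand":{"type":"number"},"force":{"type":"number"}},"required":["steps"]}

```bash
mkdir -p pics; ls
cat > h.py <<'E'
import numpy as np, cv2
from plant import status, viewer, order, look_for, trace
def cam(n,save=None):
    p=viewer.read_camera(n)
    if save: cv2.imwrite('pics/'+save+'.png',cv2.cvtColor(p['img'],cv2.COLOR_RGB2BGR))
    return p
def ray(p,xy):
    u=np.array([(xy[0]-p['cx'])/p['fx'],(xy[1]-p['cy'])/p['fy']])
    s=u.copy()
    for _ in range(20): s=u/(1+p['k1']*(s@s))
    d=np.array(p['rotation']).reshape(3,3)@np.array([s[0],s[1],1]); return np.array(p['position'],float),d/np.linalg.norm(d)
def atz(p,xy,z):
    o,d=ray(p,xy); return o+d*(z-o[2])/d[2]
def proj(p,X):
    c=np.array(p['rotation']).reshape(3,3).T@(np.asarray(X,float)-p['position']); s=c[:2]/c[2]
    s=s*(1+p['k1']*(s@s)); return np.array([s[0]*p['fx']+p['cx'],s[1]*p['fy']+p['cy']])
def tri(a,b):
    A=np.zeros((3,3));v=np.zeros(3)
    for o,d in (a,b):
        M=np.eye(3)-np.outer(d,d);A+=M;v+=M@o
    x=np.linalg.solve(A,v); o,d=a; return x,np.linalg.norm(np.cross(x-o,d))*2
E
python3 - <<'E'
from h import *
S=cam('scene','scene');D=cam('side','side')
for n,p in(('scene',S),('side',D)):
    print(n,np.round(p['position']),np.round(p['rotation'],3).tolist(),p['fx'],p['k1'])
    for t in ['mill','cap','tray','rack','fine','coarse','grease','jam','can','oil','brush','bowl']:
        print(t,[(np.round(r['xy']).tolist(),round(r['conf'],2)) for r in look_for(p,t)[:3]])
E
```

```text
pics
scene [1073. -156.  726.] [0.762, 0.538, -0.202, -0.299] 377.7886707024599 0.006226893254629223
mill [([141.0, 257.0], 0.88)]
cap [([128.0, 222.0], 0.73)]
tray [([251.0, 233.0], 0.9), ([133.0, 174.0], 0.67)]
rack [([346.0, 193.0], 0.89), ([251.0, 234.0], 0.6)]
fine [([266.0, 160.0], 0.85), ([330.0, 182.0], 0.63)]
coarse [([372.0, 180.0], 0.98)]
grease [([179.0, 241.0], 0.75)]
jam [([223.0, 177.0], 0.86)]
can [([262.0, 300.0], 0.85)]
oil [([346.0, 267.0], 0.82), ([329.0, 182.0], 0.64)]
brush [([316.0, 146.0], 0.96), ([369.0, 178.0], 0.4)]
bowl [([152.0, 349.0], 0.74)]
side [ 367. -549.  816.] [0.924, -0.142, 0.051, -0.351] 347.364180141382 -0.06742827278547239
mill [([288.0, 302.0], 0.89)]
cap [([280.0, 286.0], 0.91)]
tray [([173.0, 330.0], 0.95), ([262.0, 221.0], 0.72)]
rack [([331.0, 205.0], 0.62), ([235.0, 162.0], 0.58)]
fine [([187.0, 202.0], 0.73), ([216.0, 164.0], 0.67)]
coarse [([220.0, 142.0], 0.78)]
grease [([296.0, 244.0], 0.74), ([371.0, 273.0], 0.31), ([162.0, 174.0], 0.21)]
jam [([195.0, 237.0], 0.95)]
can [([332.0, 206.0], 0.78)]
oil [([308.0, 161.0], 0.79)]
brush [([160.0, 172.0], 0.61), ([218.0, 140.0], 0.41), ([223.0, 166.0], 0.38)]
bowl [([368.0, 275.0], 0.76)]
```

```bash
sed -i "s/np.array(p\['rotation'\]).reshape(3,3)/R.from_quat(p['rotation']).as_matrix()/; 1a from scipy.spatial.transform import Rotation as R" h.py; python3 -c "
import cv2,numpy as np
a=cv2.imread('pics/scene.png');b=cv2.imread('pics/side.png')
cv2.imwrite('pics/scene2.png',cv2.resize(a,(800,600),interpolation=cv2.INTER_CUBIC));cv2.imwrite('pics/side2.png',cv2.resize(b,(800,600),interpolation=cv2.INTER_CUBIC))"
```

```text
(no output)
```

View pics/scene2.png

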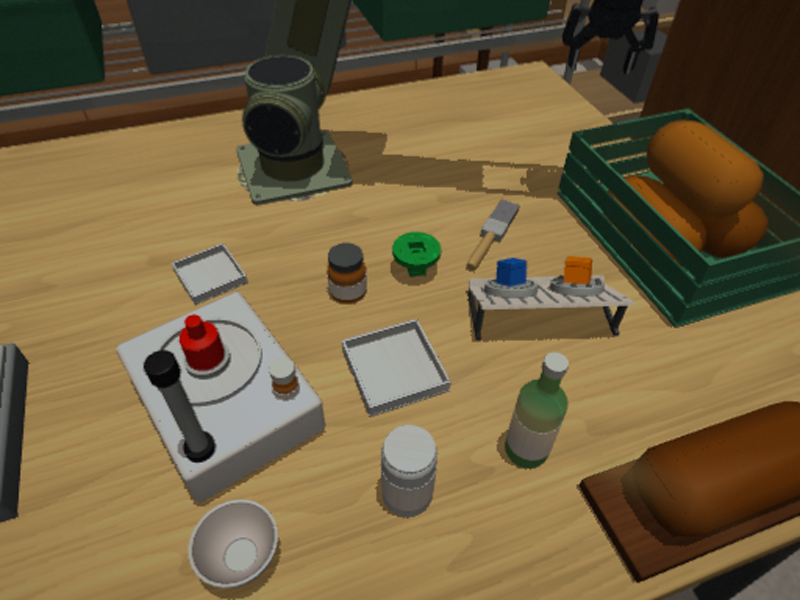

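View pics/side2.png

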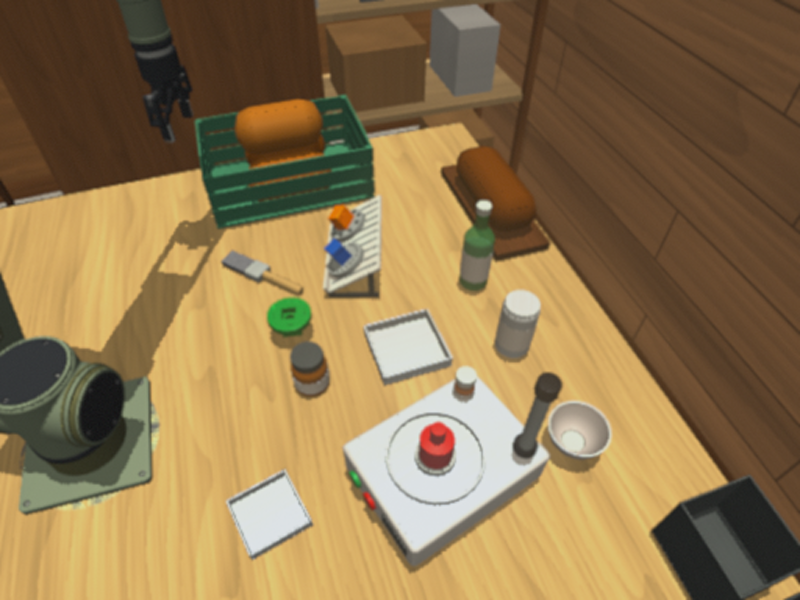

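```bash
cat > m.py <<'E'
from h import *
k=1/1.5625
S=cam('scene');D=cam('side')
def T(n,a,b): 
    x,e=tri(ray(S,np.array(a)*k),ray(D,np.array(b)*k)); print(n,np.round(x),round(e,1))
def mask(p,f):
    i=p['img'].astype(int); r,g,b=i[...,0],i[...,1],i[...,2]; m=f(r,g,b).astype(np.uint8)
    n,l,s,c=cv2.connectedComponentsWithStats(m); j=1+s[1:,4].argmax(); return c[j],s[j]
for n,f in (('red',lambda r,g,b:(r>110)&(g<60)&(b<60)),('blue',lambda r,g,b:(b>100)&(r<80)&(b>g+50)),('orange',lambda r,g,b:(r>180)&(g>60)&(g<150)&(b<50))):
    (a,sa),(b,sb)=mask(S,f),mask(D,f); x,e=tri(ray(S,a),ray(D,b)); print(n,a,sa,b,sb,np.round(x,1),round(e,1))
T('knobtop',(194,322),(437,430))
for z,p,L in ((25,S,[(343,344),(416,323),(449,380),(371,412)]),(25,D,[(365,328),(430,313),(450,358),(384,381)]),(80,S,[(118,350),(238,296),(323,403),(193,490)]),(80,D,[(346,455),(462,378),(547,457),(413,543)])):
    q=np.array([atz(p,np.array(a)*k,z)[:2] for a in L]); print(z,np.round(q).tolist(),np.round(q.mean(0),1))
T('rack a',(471,280),(380,199)) if 0 else None
T('rackL foot/low left',(474,305),(329,291)); T('lowright',(628,301),(382,270)) 
print(status.get_state())
E
python3 m.py
```

```text
red [126.79282869 216.23904382] [115 206  24  19 251] [273.87878788 278.12121212] [271 274   9  10  33] [ 522.7 -222.7  129.6] 14.6
blue [330.0738255  172.73154362] [319 165  17  18 149] [213.18867925 157.73584906] [209 153   9  10  53] [493.7 263.4  69.8] 7.2Traceback (most recent call last):
  File "m.py", line 10, in <module>
    (a,sa),(b,sb)=mask(S,f),mask(D,f); x,e=tri(ray(S,a),ray(D,b)); print(n,a,sa,b,sb,np.round(x,1),round(e,1))
                  ~~~~^^^^^
  File "m.py", line 8, in mask
    n,l,s,c=cv2.connectedComponentsWithStats(m); j=1+s[1:,4].argmax(); return c[j],s[j]
                                                     ~~~~~~~~~~~~~~^^
ValueError: attempt to get argmax of an empty sequence
```

```bash
python3 - <<'E'
s=open('m.py').read()
a=s.index("def mask");b=s.index("T('knobtop'")
s=s[:a]+'''def mask(p,h0,h1):
    i=cv2.cvtColor(p['img'],cv2.COLOR_RGB2HSV).astype(int); h=i[...,0]; m=((((h-h0)%180)<=(h1-h0)%180)&(i[...,1]>190)&(i[...,2]>70)).astype(np.uint8)
    n,l,s,c=cv2.connectedComponentsWithStats(m); j=1+np.argsort(-s[1:,4])[:3]; return [(np.round(c[q],1).tolist(),s[q].tolist()) for q in j]
for n,h in (('red',(175,4)),('blue',(105,125)),('orange',(9,16))):
    A,B=mask(S,*h),mask(D,*h); print(n,A,B); x,e=tri(ray(S,A[0][0]),ray(D,B[0][0])); print(np.round(x,1),round(e,1))
'''+s[b:]
s=s.replace("T('rackL foot/low left',(474,305),(329,291)); T('lowright',(628,301),(382,270))","T('hiR',(476,305),(378,272)); T('hiL',(630,300),(380,200)); T('orange',(577,270),(341,217)); T('blue',(511,272),(338,251))")
open('m.py','w').write(s)
E
python3 m.py
```

```text
red [([127.4, 219.5], [115, 202, 27, 34, 640])] [([279.4, 278.2], [270, 272, 20, 14, 96]), ([235.8, 319.6], [233, 316, 6, 9, 20])]
[ 533.3 -224.4  129.5] 10.2
blue [([326.7, 173.6], [318, 165, 18, 18, 270])] []Traceback (most recent call last):
  File "m.py", line 10, in <module>
    A,B=mask(S,*h),mask(D,*h); print(n,A,B); x,e=tri(ray(S,A[0][0]),ray(D,B[0][0])); print(np.round(x,1),round(e,1))
                                                                          ~^^^
IndexError: list index out of range
```

```bash
sed -i '/^for n,h/,/A,B=/d' m.py; python3 m.py
```

```text
knobtop [ 527. -227.  159.] 0.6
25 [[517.0, -37.0], [514.0, 83.0], [631.0, 90.0], [645.0, -34.0]] [576.9  25.7]
25 [[506.0, 79.0], [635.0, 77.0], [632.0, -34.0], [506.0, -45.0]] [569.7  19.3]
80 [[469.0, -341.0], [420.0, -169.0], [646.0, -97.0], [710.0, -268.0]] [ 561.1 -218.6]
80 [[406.0, -187.0], [618.0, -113.0], [684.0, -279.0], [459.0, -335.0]] [ 541.6 -228.4]
hiR [556. 160.  82.] 1.8
hiL [624. 381.  79.] 9.3
orange [530. 352.  71.] 1.0
blue [499. 250.  71.] 1.4
{'time_s': 1.6, 'qpos': array([ 1.11300840e+00,  3.19582260e-01,  1.56447838e+00, -5.56395870e-07,
        1.25738535e+00, -1.99806820e-02]), 'qvel': array([ 0.00089592,  0.00240852, -0.00140289, -0.00151644,  0.00014386,
        0.00047701]), 'joint_efforts': array([-3.48161495e-05, -4.15410089e+01, -2.34417468e+01, -8.18881176e-06,
        2.18700920e-04, -1.35926470e-07]), 'ee_pos': array([243.77729285, 520.8014072 , 202.2565534 ]), 'eef_rot': array([2.17159454e-01, 9.76136141e-01, 7.11891846e-05, 1.76094110e-05]), 'wrist_force': array([ 0.10337343,  0.35759234, -0.35286724]), 'torque': array([ 0.04478644,  0.02030759, -0.04972705]), 'grip_force': 0.0, 'grip_width': 85.66533131246571}
```

send_rows(steps="-2.87 -2.79 -0.5 0 0 0;-2.87 -2.79 -0.5 0 0 0;-2.87 -2.79 -0.5 0 0 0;-2.87 -2.79 -0.5 0 0 0;-2.87 -2.79 -0.5 0 0 0;-2.87 -2.79 -0.5 0 0 0;-2.87 -2.79 -0.5 0 0 0;-2.87 -2.79 -0.5 0 0 0", hand=-1)

```text
time_s: 2.27
ee_pos: [357.3, 219.5, 242.7]
eef_rot: [0.217, 0.976, 0.0, 0.0]
wrist_force: [0.7, 0.0, 0.8]
grip_width: 85.2
grip_force: 0.0
```

send_rows(steps="-2.87 -2.79 -0.5 0 0 0;-2.87 -2.79 -0.5 0 0 0;-2.87 -2.79 -0.5 0 0 0;-2.87 -2.79 -0.5 0 0 0;-2.87 -2.79 -0.5 0 0 0;-2.87 -2.79 -0.5 0 0 0;-2.87 -2.79 -0.5 0 0 0;-2.87 -2.79 -0.5 0 0 0")

```text
time_s: 2.93
ee_pos: [470.6, -80.3, 282.7]
eef_rot: [0.217, 0.976, 0.0, 0.0]
wrist_force: [0.5, 1.5, 0.1]
grip_width: 85.4
grip_force: 0.0
```

send_rows(steps="-2.87 -2.79 -0.5 0 0 0;-2.87 -2.79 -0.5 0 0 0;-2.87 -2.79 -0.5 0 0 0;-2.87 -2.79 -0.5 0 0 0;0 0 0 0 0 0;0 0 0 0 0 0")

```text
time_s: 3.43
ee_pos: [527.3, -229.6, 301.4]
eef_rot: [0.219, 0.976, 0.0, -0.001]
wrist_force: [-0.8, 0.1, -0.7]
grip_width: 85.3
grip_force: 0.0
```

Run:
```python
from h import *
p=cam('wrist','w1'); s=status.get_state(); M=R.from_quat(s['eef_rot']).as_matrix()
print(s['time_s'],s['ee_pos'],s['qpos']); print(M.round(3))
print('cam in tool',M.T@(p['position']-s['ee_pos']),(M.T@R.from_quat(p['rotation']).as_matrix()).round(3).tolist())
for t in ['cap','mill','grease','tray']: print(t,[(np.round(r['xy']).tolist(),round(r['conf'],2)) for r in look_for(p,t)[:2]])
```

```text
3.4833 [ 526.84753337 -228.13722019  301.61456222] [-4.29051118e-01  2.75841444e-01  1.38044437e+00  6.17551547e-04
  1.48675935e+00 -1.56081954e+00]
[[-0.905  0.425 -0.001]
 [ 0.425  0.905  0.001]
 [ 0.001  0.001 -1.   ]]
cam in tool [  73.15735773   -2.05955437 -172.17083717] [[-0.001, -0.958, -0.287], [1.0, -0.001, -0.001], [0.001, -0.287, 0.958]]
cap [([251.0, 167.0], 0.66)]
mill [([311.0, 291.0], 0.73), ([274.0, 160.0], 0.61)]
grease [([338.0, 192.0], 0.98)]
tray [([186.0, 11.0], 0.96), ([417.0, 106.0], 0.78)]
```

View pics/w1.png

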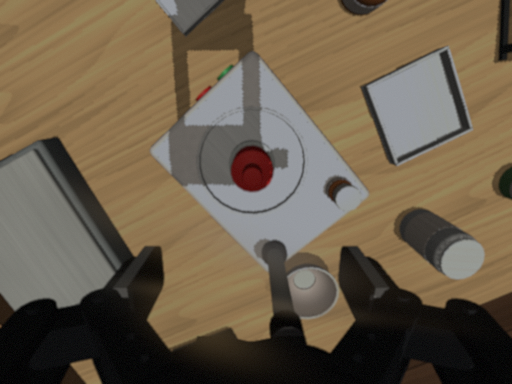

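Run:
```python
from h import *
p=cam('wrist'); i=p['img'].astype(int)
m=((i[...,0]>50)&(i[...,1]<i[...,0]*.35)&(i[...,2]<i[...,0]*.35)).astype(np.uint8)
n,l,s,c=cv2.connectedComponentsWithStats(m); j=1+s[1:,4].argmax(); pts=np.argwhere(l==j)[:,::-1].astype(np.float32)
ce,r=cv2.minEnclosingCircle(pts); print(s[j],ce,r,'shoulder',atz(p,ce,140),'r',r/p['fx']*(np.array(p['position'])[2]-140), 'base',atz(p,ce,92))
print('ring',atz(p,(252,160),90))
q=np.array([atz(p,x,25)[:2] for x in [(363,88),(448,48),(470,130),(395,164)]]); print(q.round(),q.mean(0))
q=np.array([atz(p,x,80)[:2] for x in [(150,152),(254,52),(368,192)]]);print('mill',q.round(), q[[0,2]].mean(0), [np.degrees(np.arctan2(*(q[b]-q[a])[::-1])) for a,b in ((0,1),(1,2))])
# model outline of cap for candidate centre
for z,rr in ((140,25),(166,11)): print(z,proj(p,[527,-227,z]))
```

```text
[ 230  150   40   42 1280] (249.50387573242188, 170.471923828125) 20.680315017700195 shoulder [ 523.09773097 -227.66125281  140.        ] r 23.042173566938633 base [ 532.2846034  -232.15864593   92.        ]
ring [ 521.5197419  -223.58444325   90.        ]
[[504. -41.]
 [503.  88.]
 [628.  89.]
 [630. -32.]] [566.20406178  26.0464798 ]
mill [[ 456. -342.]
 [ 404. -166.]
 [ 631.  -98.]] [ 543.44714343 -220.03819166] [np.float64(106.56243478158594), np.float64(16.796786835702225)]
140 [251.47893997 173.2788366 ]
166 [251.53617324 178.64551761]
```

send_rows(steps="0.45 0 3 0 0 0;0 0 4 0 0 0;0 0 4 0 0 0;0 0 4 0 0 0;0 0 3 0 0 0;0 0 1 0 0 0;0 0 0 0 0 0", hand=-0.65)

```text
time_s: 4.32
ee_pos: [521.4, -224.6, 110.0]
eef_rot: [0.217, 0.976, 0.001, -0.003]
wrist_force: [0.7, -0.3, -0.0]
grip_width: 70.3
grip_force: 0.0
```

send_rows(steps="0 0 0 0 0 0;0 0 0 0 0 0;0 0 0 0 0 0;0 0 0 0 0 0;0 0 0 0 0 0;0 0 0 0 0 0", hand=0.5, force=30)

```text
time_s: 4.82
ee_pos: [524.0, -226.6, 114.0]
eef_rot: [0.217, 0.976, -0.0, 0.002]
wrist_force: [-0.5, -1.0, 6.7]
grip_width: 21.3
grip_force: 9.9
```

Run:
```python
from h import *
p=cam('wrist');s=cam('side')
print(status.get_state()['ee_pos'],status.get_state()['grip_width'],status.get_state()['wrist_force'])
c=s['img'][220:350,210:370]
a=cv2.resize(p['img'],(480,360)); b=cv2.resize(c,(320,260),interpolation=cv2.INTER_CUBIC); b=np.vstack([b,np.zeros((100,320,3),np.uint8)])
cv2.imwrite('pics/w2.png',np.hstack([a,b])[...,::-1])
```

```text
[ 524.01769682 -226.63776272  113.98947958] 21.290502624991372 [ 0.25241194 -0.06560152  7.03322498]
```

View pics/w2.png

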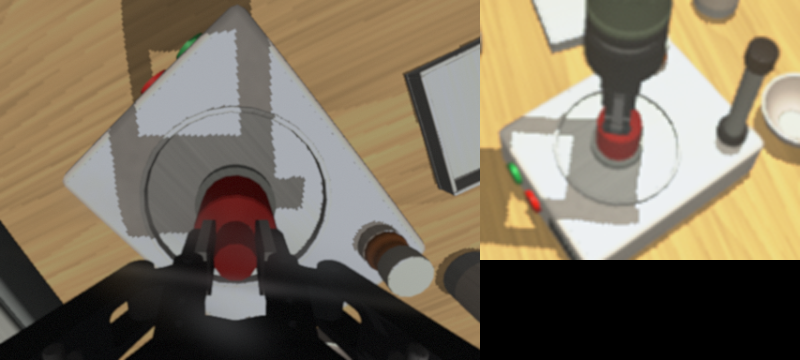

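Run:
```python
from h import *
p=cam('wrist','w3')
for z in (92,114,133,140,150,166,190): print(z,(proj(p,[523.5,-226.5,z])*.9375).round(), 'px/mm',.9375*p['fx']/np.linalg.norm(p['position']-np.array([523,-226,z])))
```

```text
92 [236. 203.] px/mm 1.3571908872696412
114 [237. 215.] px/mm 1.5051564956650787
133 [237. 227.] px/mm 1.6584814899491132
140 [237. 233.] px/mm 1.7221534598848354
150 [237. 241.] px/mm 1.8208267133375675
166 [237. 257.] px/mm 2.000100209261779
190 [238. 289.] px/mm 2.3274989091319522
```

send_rows(steps="0 0 -1 0 0 0;0 0 -1 0 0 0;0 0 -1 0 0 0;0 0 -1 0 0 0;0 0 -1 0 0 0;0 0 0 0 0 0", force=40, hand=1)

```text
time_s: 5.47
ee_pos: [524.4, -226.6, 165.0]
eef_rot: [0.217, 0.976, -0.0, 0.002]
wrist_force: [-0.1, 0.5, -0.4]
grip_width: 20.5
grip_force: 39.1
```

Run:
```python
from h import *
p=cam('wrist');s=cam('side');S=cam('scene')
st=status.get_state();print(st['ee_pos'],st['grip_width'],st['wrist_force'])
a=cv2.resize(p['img'][130:330,130:380],(400,320)); b=cv2.resize(s['img'][220:350,210:370],(400,325),interpolation=cv2.INTER_CUBIC)[:320];c=cv2.resize(S['img'][130:260,60:220],(320,260),interpolation=cv2.INTER_CUBIC);
d=np.zeros((260,800,3),np.uint8);d[:,:320]=c
cv2.imwrite('pics/w4.png',np.vstack([np.hstack([a,b]),d])[...,::-1])
```

```text
[ 522.78744172 -225.90729397  162.05386289] 20.524246495609653 [-0.69136809 -0.36770029 -1.77102292]
```

View pics/w4.png

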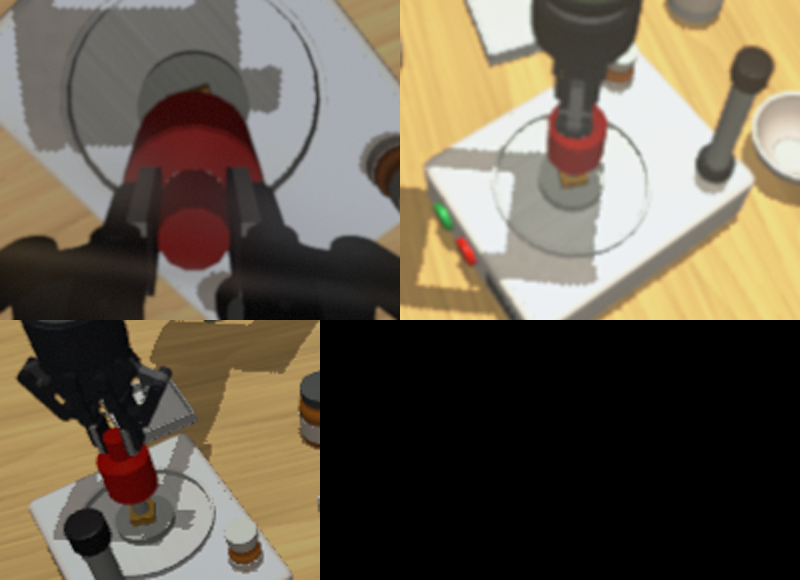

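send_rows(steps="0 0 -4 0 0 0;0.96 3.53 0 0 0 0;0.96 3.53 0 0 0 0;0.96 3.53 0 0 0 0;0.96 3.53 0 0 0 0;0.96 3.53 0 0 0 0;0.96 3.53 0 0 0 0;0.96 3.53 0 0 0 0")

```text
time_s: 6.28
ee_pos: [566.4, 28.0, 201.4]
eef_rot: [0.217, 0.976, -0.0, -0.001]
wrist_force: [1.1, -1.1, -1.1]
grip_width: 20.5
grip_force: 39.4
```

send_rows(steps="0 0 3.5 0 0 0;0 0 3.5 0 0 0;0 0 3.5 0 0 0;0 0 3 0 0 0;0 0 0 0 0 0;0 0 0 0 0 0")

```text
time_s: 6.78
ee_pos: [565.5, 26.3, 65.7]
eef_rot: [0.217, 0.976, -0.001, -0.002]
wrist_force: [0.5, 0.4, 0.3]
grip_width: 20.8
grip_force: 39.5
```

Run:
```python
from h import *
p=cam('wrist');s=cam('side');S=cam('scene')
st=status.get_state();print(st['ee_pos'],st['grip_width'],st['wrist_force'])
a=cv2.resize(p['img'][130:380,100:412],(400,320)); b=cv2.resize(s['img'][150:280,110:270],(400,325),interpolation=cv2.INTER_CUBIC)[:320];c=cv2.resize(S['img'][150:280,170:330],(320,260),interpolation=cv2.INTER_CUBIC);
d=np.zeros((260,800,3),np.uint8);d[:,:320]=c
cv2.imwrite('pics/w5.png',np.vstack([np.hstack([a,b]),d])[...,::-1])
```

```text
[568.66527767  26.22844312  69.34417982] 20.587608336369744 [0.42060534 1.25819087 0.28872752]
```

View pics/w5.png

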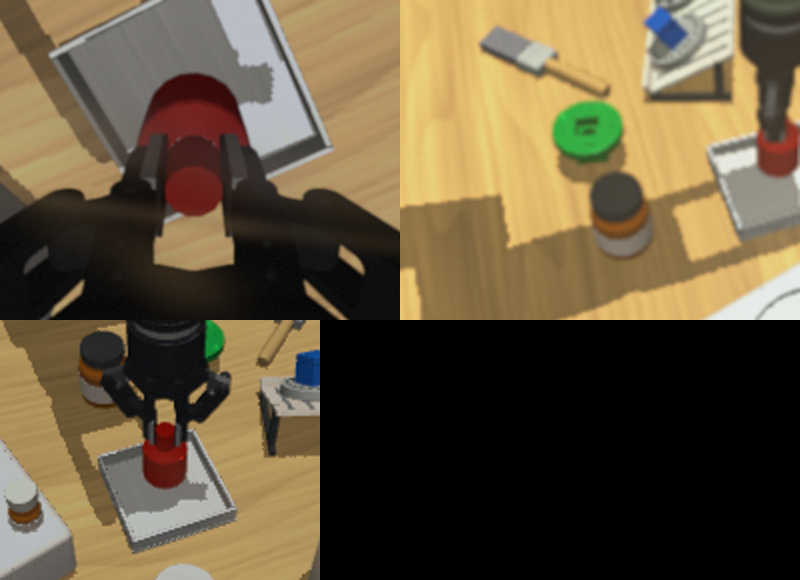

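send_rows(steps="0 0 2 0 0 0;0 0 1 0 0 0;0 0 0.3 0 0 0;0 0 0.3 0 0 0;0 0 0 0 0 0")

```text
time_s: 7.35
ee_pos: [567.1, 26.2, 31.5]
eef_rot: [0.217, 0.976, 0.0, 0.0]
wrist_force: [-0.6, 0.9, -0.3]
grip_width: 20.6
grip_force: 39.5
```

send_rows(steps="0 0 0.2 0 0 0;0 0 0.2 0 0 0;0 0 0.2 0 0 0;0 0 0 0 0 0")

```text
time_s: 7.68
ee_pos: [567.3, 26.3, 26.2]
eef_rot: [0.217, 0.976, 0.0, 0.001]
wrist_force: [-0.6, -1.0, 4.8]
grip_width: 20.4
grip_force: 39.8
```

send_rows(steps="0 0 0 0 0 0;0 0 0 0 0 0;0 0 0 0 0 0;0 0 0 0 0 0", hand=0.1)

```text
time_s: 8.02
ee_pos: [566.9, 26.3, 25.1]
eef_rot: [0.217, 0.976, 0.0, 0.0]
wrist_force: [1.1, -0.0, 0.6]
grip_width: 38.7
grip_force: 0.0
```

send_rows(steps="0 0 -1 0 0 0;0 0 -2 0 0 0;0 0 -3 0 0 0;0 0 -4 0 0 0;0 0 -4 0 0 0;0 0 0 0 0 0")

```text
time_s: 8.52
ee_pos: [571.9, 26.4, 174.4]
eef_rot: [0.217, 0.976, 0.002, 0.008]
wrist_force: [1.0, -0.9, 0.6]
grip_width: 38.5
grip_force: 0.0
```

Run:
```python
from h import *
p=cam('wrist');s=cam('side');S=cam('scene')
st=status.get_state();print(st['ee_pos'],st['grip_width'],st['wrist_force'])
# cap in wrist
i=p['img'].astype(int)
m=((i[...,0]>50)&(i[...,1]<i[...,0]*.35)&(i[...,2]<i[...,0]*.35)).astype(np.uint8)
n,l,ss,c=cv2.connectedComponentsWithStats(m); j=1+ss[1:,4].argmax(); print(ss[j],'expect knob',proj(p,[567,26,78]),'base',proj(p,[567,26,4]))
a=cv2.resize(p['img'],(400,300)); b=cv2.resize(s['img'][100:230,160:320],(400,300),interpolation=cv2.INTER_CUBIC);c=cv2.resize(S['img'][150:280,170:330],(400,300),interpolation=cv2.INTER_CUBIC);e=cv2.resize(S['img'][130:230,270:420],(400,300),interpolation=cv2.INTER_CUBIC)
cv2.imwrite('pics/w6.png',np.vstack([np.hstack([a,b]),np.hstack([c,e])])[...,::-1])
```

```text
[566.67164118  26.27531439 165.7318058 ] 38.00472311204762 [-0.55997324  0.60437441 -0.60044917]
[ 225  149   46   50 1770] expect knob [248.49375251 182.30667533] base [248.48320701 165.59367242]
```

View pics/w6.png

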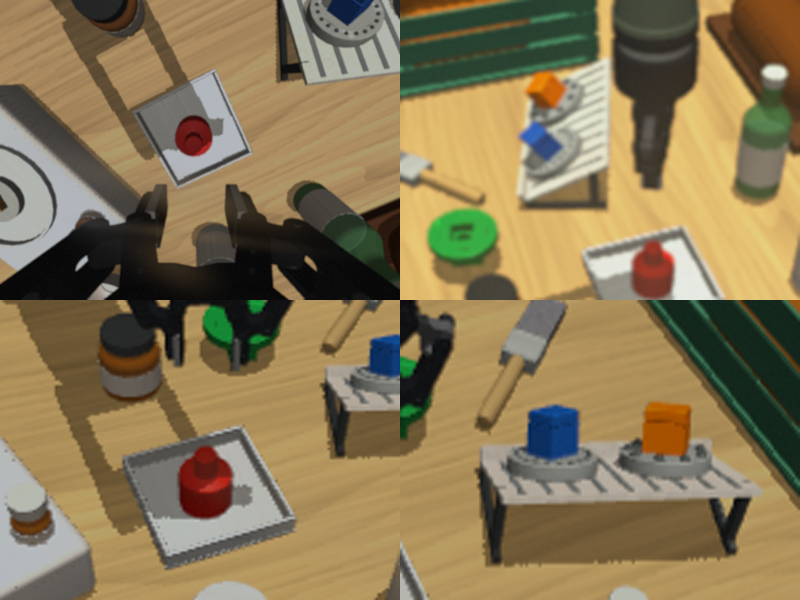

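send_rows(steps="3.2 2.34 -0.6 0 0 0;3.2 2.34 -0.6 0 0 0;3.2 2.34 -0.3 0 0 0;3.2 2.34 0 0 0 0;3.2 2.34 0 0 0 0;3.2 2.34 0 0 0 0;3.2 2.34 0 0 0 0;0 0 0 0 0 -4", hand=-1)

```text
time_s: 9.33
ee_pos: [429.0, 274.1, 178.4]
eef_rot: [0.18, 0.984, -0.0, -0.003]
wrist_force: [0.4, 0.7, 1.1]
grip_width: 85.7
grip_force: 0.0
```

send_rows(steps="0 0 0 0 0 -4;0 0 0 0 -6.4 0;0 0 0 0 -6.4 0;0 0 0 0 -6.4 0;0 0 0 0 -6.4 0;0 0 0 0 -6.4 0;0 0 0 0 0 0;0 0 0 0 0 0")

```text
time_s: 10.0
ee_pos: [431.5, 269.0, 178.0]
eef_rot: [0.141, 0.953, -0.043, 0.266]
wrist_force: [-0.3, 0.4, 0.4]
grip_width: 85.4
grip_force: 0.0
```

Run:
```python
from h import *
p=cam('wrist','w7')
st=status.get_state();print(st['ee_pos'],st['wrist_force']);print(R.from_quat(st['eef_rot']).as_matrix().round(3).tolist())
print([(np.round(r['xy']),r['conf']) for r in look_for(p,'fine')[:2]])
cv2.imwrite('pics/w7b.png',cv2.resize(p['img'],(800,600),interpolation=cv2.INTER_CUBIC)[...,::-1])
```

```text
[432.93300121 269.31156207 179.10959989] [-0.41480518 -0.69269027  0.28255861]
[[-0.817, 0.293, 0.497], [0.249, 0.956, -0.155], [-0.52, -0.003, -0.854]]
[(array([90., 90.]), 0.77), (array([254., 175.]), 0.73)]
```

View pics/w7b.png

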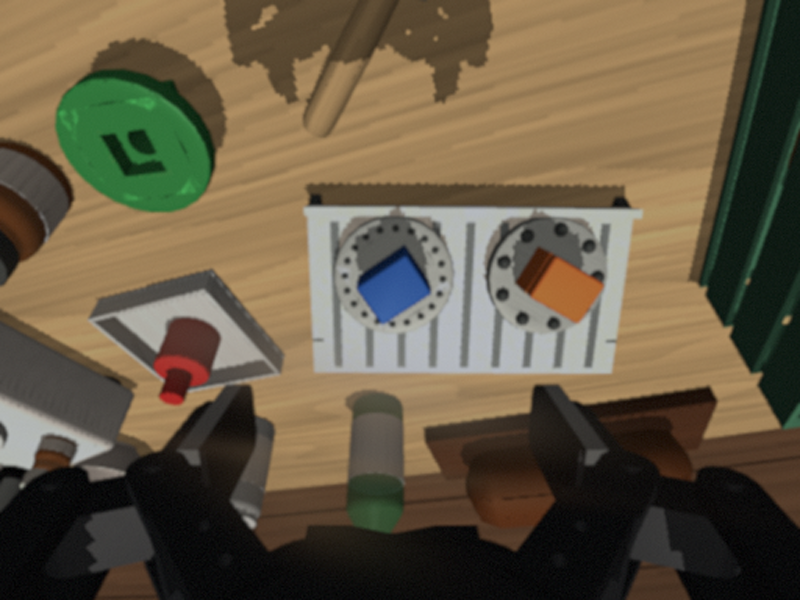

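```bash
cat > fit.py <<'E'
from h import *
from scipy.optimize import minimize
def tool():
    st=status.get_state(); return st['ee_pos'],R.from_quat(st['eef_rot']).as_matrix()
yaw=np.radians(-17); s,c=np.sin(np.radians(32)),np.cos(np.radians(32))
ex=np.array([c*np.cos(yaw),c*np.sin(yaw),s]); ey=np.array([-np.sin(yaw),np.cos(yaw),0]); n=np.cross(ex,ey)
B=np.array([ex,ey,n]).T
def hull(p,X,up=8):
    q=np.array([proj(p,x) for x in X])*up; m=np.zeros((384*1,512*1),np.uint8)
    cv2.fillConvexPoly(m,cv2.convexHull((q*16/up).astype(np.int32)),255,cv2.LINE_AA,4); return m/255.
def model(p,v):
    o=np.array(v[:3]); t=v[3]; rx=np.cos(t)*ex+np.sin(t)*ey; ry=np.cross(n,rx)
    hub=[o+a*15*rx+b*19*ry+z*n for a in(-1,1) for b in(-1,1) for z in(14,52)]
    disc=[o+42*(np.cos(f)*ex+np.sin(f)*ey)+z*n for f in np.linspace(0,2*np.pi,48) for z in(0,14)]
    return hull(p,hub),hull(p,disc)
E
python3 - <<'E'
from fit import *
p=cam('wrist'); P,M=tool()
h=cv2.cvtColor(p['img'],cv2.COLOR_RGB2HSV).astype(int)
bm=((h[...,0]>100)&(h[...,0]<130)&(h[...,1]>130)).astype(np.uint8); bm[:120]=0;bm[220:]=0
k=1/1.5625; ell=np.zeros((384,512)); 
# rim points seen (800 px)
rim=np.array([(336,275),(453,270),(394,332),(352,310),(437,310)])*k
print('blue px',bm.sum())
bf=cv2.GaussianBlur(bm.astype(float),(0,0),1.2)
def cost(v):
    hm,dm=model(p,v); e=((cv2.GaussianBlur(hm,(0,0),1.2)-bf)**2).sum()/bm.sum()
    q=np.argwhere(dm>.5); L=[q[:,1].min(),q[:,1].max(),q[:,0].max()]
    o=[336*k,453*k,332*k]; return e+0.02*sum((a-b)**2 for a,b in zip(L,o))
best=min((minimize(cost,[*(np.array([505,248,42])),np.radians(t)],method='Nelder-Mead',options=dict(initial_simplex=np.array([[505,248,42,np.radians(t)]]+[[505+12*(i==0),248+12*(i==1),42+12*(i==2),np.radians(t)+.3*(i==3)] for i in range(4)]),maxiter=400)) for t in range(-90,90,30)),key=lambda r:r.fun)
v=best.x; print(best.fun,v[:3],np.degrees(v[3]))
hm,dm=model(p,v); im=p['img'].copy()
for m,col in((hm,(255,255,0)),(dm,(255,0,255))):
    cs,_=cv2.findContours((m>.5).astype(np.uint8),0,1); cv2.drawContours(im,cs,-1,col,1)
cv2.imwrite('pics/fit.png',cv2.resize(im[120:230,190:330],(700,550),interpolation=cv2.INTER_NEAREST)[...,::-1])
np.save('v.npy',v)
E
```

```text
blue px 1254
0.10244498518963821 [521.99036796 242.67795263  35.22348701] 34.52082818896724
```

View pics/fit.png

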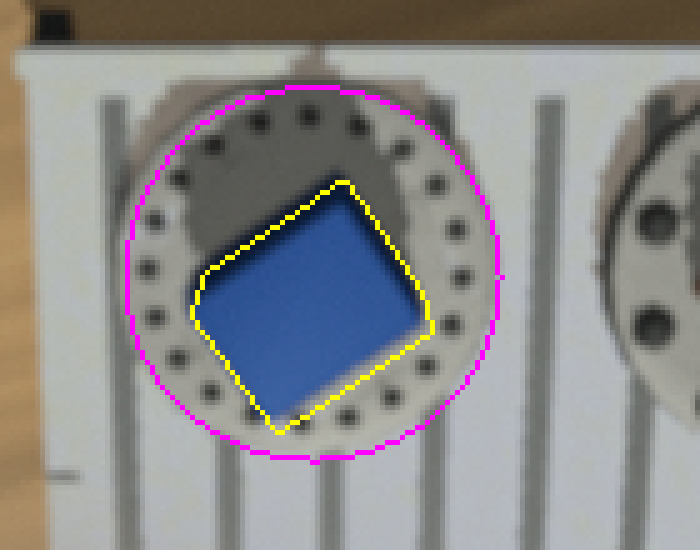

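Run:
```python
from fit import *
v=np.load('v.npy');P,M=tool();o=v[:3]
print('B^T M',(B.T@M).round(3).tolist(), R.from_matrix(M.T@np.array([-ex,ey,-n]).T).as_rotvec(degrees=True).round(2))
print('to o+19n in tool mm',(M.T@(o+19*n-P)).round(1), status.get_state()['qpos'].round(2),status.get_state()['time_s'])
```

```text
B^T M [[-1.0, 0.003, -0.01], [0.003, 1.0, -0.002], [0.01, -0.002, -1.0]] [-0.14 -0.56 -0.15]
to o+19n in tool mm [ -2.4   0.6 152.5] [ 0.86  0.14  2.02 -0.67  0.88  0.  ] 10.15
```

send_rows(steps="-0.24 0.06 0 0 -0.5 0;0 0 1 0 0 6.95;0 0 1 0 0 6.95;0 0 1 0 0 6.95;0 0 1 0 0 6.95;0 0 0 0 0 6.95;0 0 0 0 0 6.95;0 0 0 0 0 6.95")

```text
time_s: 10.82
ee_pos: [457.0, 262.4, 147.5]
eef_rot: [0.525, 0.805, 0.075, 0.265]
wrist_force: [-0.9, -0.2, -0.3]
grip_width: 85.4
grip_force: 0.0
```

send_rows(steps="0 0 1 0 0 6.9;0 0 2.5 0 0 0;0 0 2.5 0 0 0;0 0 2 0 0 0;0 0 1.2 0 0 0;0 0 1 0 0 0;0 0 0 0 0 0")

```text
time_s: 11.4
ee_pos: [508.6, 245.4, 59.4]
eef_rot: [0.571, 0.774, 0.089, 0.26]
wrist_force: [-0.3, -0.8, 0.2]
grip_width: 85.1
grip_force: 0.0
```

Run:
```python
from fit import *
v=np.load('v.npy');P,M=tool();o=v[:3]; p=cam('wrist','w8')
rx=np.cos(v[3])*ex+np.sin(v[3])*ey
print('to o+19n in tool mm',(M.T@(o+19*n-P)).round(1),'rx in tool',(M.T@rx).round(3),(M.T@n).round(3),status.get_state()['wrist_force'])
h=cv2.cvtColor(p['img'],cv2.COLOR_RGB2HSV).astype(int)
bm=((h[...,0]>100)&(h[...,0]<130)&(h[...,1]>130)).astype(np.uint8);hm,dm=model(p,v)
q=np.argwhere(bm);g=np.argwhere(hm>.5);print('blue box',q.min(0),q.max(0),q.mean(0),len(q),'model',g.min(0),g.max(0),g.mean(0),len(g))
```

```text
to o+19n in tool mm [ 1.8 -0.3  8.7] rx in tool [ 0.004  1.    -0.004] [-0.004 -0.004 -1.   ] [0.73852932 0.57147525 0.07729004]
blue box [194   2] [383 510] [240.54015785 242.30524605] 4308 model [189 223] [272 281] [230.72103918 251.89267462] 4696
```

Run:
```python
from fit import *
v=np.load('v.npy'); p=cam('wrist')
h=cv2.cvtColor(p['img'],cv2.COLOR_RGB2HSV).astype(int)
bm=((h[...,0]>100)&(h[...,0]<130)&(h[...,1]>120)&(h[...,2]>25)).astype(np.uint8)
nn,l,s,c=cv2.connectedComponentsWithStats(bm); j=1+s[1:,4].argmax(); bm=(l==j)
q=np.argwhere(bm);print(q.min(0),q.max(0),len(q))
bf=cv2.GaussianBlur(bm.astype(float),(0,0),1.5)
f=lambda v:((cv2.GaussianBlur(model(p,v)[0],(0,0),1.5)-bf)**2).sum()/bm.sum()
S=np.array([v]+[v+np.eye(4)[i]*[6,6,6,.1][i] for i in range(4)])
r=minimize(f,v,method='Nelder-Mead',options=dict(initial_simplex=S,maxiter=300)); w=r.x
P,M=tool(); print(f(v),r.fun,w[:3],np.degrees(w[3]),'to w+19n',(M.T@(w[:3]+19*n-P)).round(1))
```

```text
[194 212] [279 270] 4422
0.37249291203772167 0.05210273396998122 [518.01951964 237.75851551  35.01023968] 34.51073573002451 to w+19n [-2.3 -6.1  9.3]
```

send_rows(steps="-0.2 -0.55 0 0 0 0;0 0 0.5 0 0 0;0 0 0.4 0 0 0;0 0 0 0 0 0;0 0 0 0 0 0")

```text
time_s: 11.92
ee_pos: [507.9, 241.9, 51.5]
eef_rot: [0.569, 0.774, 0.09, 0.261]
wrist_force: [-0.7, 0.9, 0.3]
grip_width: 85.4
grip_force: 0.0
```

send_rows(steps="0 0 0 0 0 0;0 0 0 0 0 0;0 0 0 0 0 0;0 0 0 0 0 0;0 0 0 0 0 0;0 0 0 0 0 0", hand=1, force=80)

```text
time_s: 12.42
ee_pos: [508.2, 242.2, 52.2]
eef_rot: [0.569, 0.774, 0.091, 0.261]
wrist_force: [-0.7, -1.0, 4.8]
grip_width: 27.6
grip_force: 78.5
```

send_rows(steps="0 0 -1 0 0 0;0 0 -3 0 0 0;0 0 -4 0 0 0;0 0 -4 0 0 0;0 0 0 5.32 3.66 0;0 0 0 5.32 3.66 0;0 0 0 5.32 3.66 0;0 0 0 5.32 3.66 0")

```text
time_s: 13.08
ee_pos: [445.5, 260.3, 153.0]
eef_rot: [0.591, 0.804, 0.02, 0.062]
wrist_force: [0.5, -1.5, -5.5]
grip_width: 27.8
grip_force: 81.2
```

send_rows(steps="0 0 0 5.32 3.66 0;0 0 -3 0 0 0;0 0 -3 0 0 0;0 0 0 0 0 0;0 0 0 0 0 0")

```text
time_s: 13.5
ee_pos: [445.9, 260.3, 212.9]
eef_rot: [0.593, 0.805, 0.003, 0.012]
wrist_force: [-0.1, 0.7, -4.8]
grip_width: 27.8
grip_force: 81.6
```

Run:
```python
from fit import *
P,M=tool();st=status.get_state();print(P,M.round(3).tolist(),st['grip_width'],st['wrist_force'],st['qpos'].round(2))
print('to seat xy in tool',M.T@(np.array([523,-226,P[2]])-P))
t=np.cross(M[:,2],[0,0,-1]);print('tilt fix tool rotvec deg',np.degrees(M.T@t))
p=cam('wrist','w9')
S=cam('scene')
i=cv2.cvtColor(S['img'],cv2.COLOR_RGB2HSV).astype(int);u=proj(S,[523,-226,98]);print(u)
x,y=u.astype(int); cr=S['img'][y-30:y+30,x-35:x+35]
a=cv2.resize(p['img'],(400,300)); b=cv2.resize(cr,(400,343),interpolation=cv2.INTER_CUBIC)[:300]
D=cam('side');u=proj(D,[523,-226,98]).astype(int);c=cv2.resize(D['img'][u[1]-24:u[1]+24,u[0]-32:u[0]+32],(400,300),interpolation=cv2.INTER_CUBIC)
e=cv2.resize(S['img'][130:230,270:420],(400,300))
cv2.imwrite('pics/w10.png',np.vstack([np.hstack([a,b]),np.hstack([c,e])])[...,::-1])
```

```text
[445.9139701  260.27487293 212.86799485] [[-0.295, 0.955, 0.023], [0.955, 0.296, -0.01], [-0.017, 0.019, -1.0]] 27.803112896439522 [-0.11621963  0.67056725 -4.79434681] [ 0.52  0.21  1.69 -0.02  1.23  0.23]
to seat xy in tool [-487.28429518  -70.09089491    6.84033375]
tilt fix tool rotvec deg [1.10583420e+00 9.63098505e-01 3.26850056e-19]
[131.35804148 223.75345399]
```

View pics/w10.png

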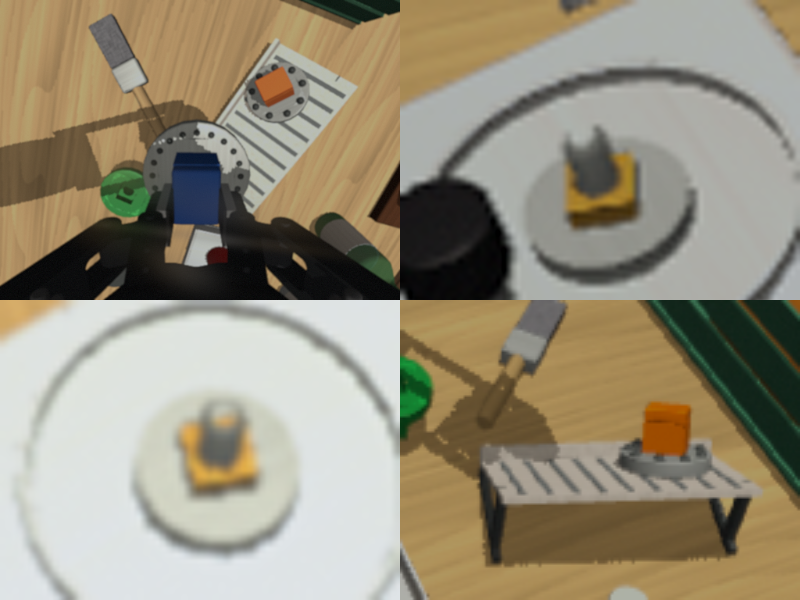

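Run:
```python
from fit import *
S=cam('scene');D=cam('side')
u=proj(S,[523,-226,98]).astype(int);w=proj(D,[523,-226,98]).astype(int)
s=lambda x,y:np.array([(x-400)/5.714-.41+u[0]-35,y/5.714-.41+u[1]-30])
d=lambda x,y:np.array([x/6.25-.42+w[0]-32,(y-300)/6.25-.42+w[1]-24])
print('seat',tri(ray(S,s(610,200)),ray(D,d(216,463))),atz(S,s(610,200),92),atz(D,d(216,463),92))
print('nose',tri(ray(S,s(588,137)),ray(D,d(223,408))),atz(S,s(588,137),128),atz(D,d(223,408),128))
def ang(p,a,b,z): q=atz(p,b,z)-atz(p,a,z); return np.degrees(np.arctan2(q[1],q[0])),np.linalg.norm(q[:2])
print('side',ang(D,d(195,482),d(258,470),104),ang(D,d(182,430),d(195,482),104))
print('scene',ang(S,s(570,208),s(637,200),104),ang(S,s(632,155),s(637,198),104))
P,M=tool();print('tool y yaw',np.degrees(np.arctan2(M[1,1],M[0,1])))
# side mask of brass
for p in (S,D):
    h=cv2.cvtColor(p['img'],cv2.COLOR_RGB2HSV).astype(int); c=proj(p,[523,-226,98]).astype(int)
    m=np.zeros((384,512),bool); m[c[1]-12:c[1]+12,c[0]-12:c[0]+12]=1; m&=(h[...,1]>110)&(h[...,0]<30); q=np.argwhere(m)[:,::-1]; print(len(q),q.mean(0),atz(p,q.mean(0),100))
```

```text
seat (array([ 527.89452627, -226.45430473,   90.71020246]), np.float64(0.5553345352521037)) [ 528.81140355 -226.08302359   92.        ] [ 527.71236023 -227.2998288    92.        ]
nose (array([ 529.13136857, -225.28670899,  128.90231349]), np.float64(0.651623292373587)) [ 528.54119766 -225.65746075  128.        ] [ 529.22509332 -224.53821745  128.        ]
side (np.float64(-6.2028558940906695), np.float64(22.899348167964842)) (np.float64(-96.73270547673764), np.float64(20.450799290977244))
scene (np.float64(79.583781859909), np.float64(23.477273480217786)) (np.float64(-3.0084626487492345), np.float64(20.740713974202325))
tool y yaw 17.240175317239068
92 [130.93478261 226.91304348] [ 532.91307621 -227.69839882  100.        ]
58 [278.24137931 289.39655172] [ 526.36948867 -230.32958558  100.        ]
```

send_rows(steps="0 0 0 1.1 0.96 0;-4.07 -0.54 0 0 0 0;-4.07 -0.54 0 0 0 0;-4.07 -0.54 0 0 0 0;-4.07 -0.54 0 0 0 0;-4.07 -0.54 0 0 0 0;-4.07 -0.54 0 0 0 0;-4.07 -0.54 0 0 0 0")

```text
time_s: 14.42
ee_pos: [493.6, -25.0, 212.5]
eef_rot: [0.593, 0.805, -0.0, -0.001]
wrist_force: [1.3, -0.3, -3.7]
grip_width: 27.8
grip_force: 81.5
```

send_rows(steps="-4.07 -0.54 0 0 0 0;-4.07 -0.54 0 0 0 0;-4.07 -0.54 0 0 0 0;-4.07 -0.54 0 0 0 0;-4.07 -0.54 0 0 0 0;0 0 0 0 0 6;0 0 0 0 0 6;0 0 0 0 0 6")

```text
time_s: 15.08
ee_pos: [527.8, -226.5, 211.7]
eef_rot: [0.714, 0.7, -0.001, -0.001]
wrist_force: [-0.5, -0.1, -4.5]
grip_width: 27.9
grip_force: 81.3
```

send_rows(steps="0 0 0 0 0 6;0 0 0 0 0 0;0 0 0 0 0 0;0 0 0 0 0 0")

```text
time_s: 15.42
ee_pos: [528.1, -225.4, 212.6]
eef_rot: [0.747, 0.665, -0.001, -0.0]
wrist_force: [-0.1, 0.1, -3.1]
grip_width: 27.9
grip_force: 81.3
```

```bash
cat > hand.py <<'E'
from fit import *
import fit
# fit held rotor: n vertical, level in tool
p=cam('wrist');P,M=tool();st=status.get_state()
fit.ex,fit.ey,fit.n=M[:,1],M[:,0],-M[:,2]
h=cv2.cvtColor(p['img'],cv2.COLOR_RGB2HSV).astype(int)
bm=((h[...,0]>100)&(h[...,0]<130)&(h[...,1]>120)&(h[...,2]>25)).astype(np.uint8)
nn,l,s,c=cv2.connectedComponentsWithStats(bm); j=1+s[1:,4].argmax(); bm=(l==j)
bf=cv2.GaussianBlur(bm.astype(float),(0,0),1.5)
vis=np.ones(bf.shape); vis[int(240):]=0
mk=lambda d:np.array([*(P+M@np.array(d)),0.])
f=lambda d:(vis*(cv2.GaussianBlur(model(p,mk(d))[0],(0,0),1.5)-bf)**2).sum()/bm.sum()
r=minimize(f,[0,0,20],method='Nelder-Mead',options=dict(initial_simplex=[[0,0,20],[4,0,20],[0,4,20],[0,0,25]]))
print('rotor origin in tool',r.x,r.fun)
print(P,M.round(3).tolist(),st['time_s'],st['grip_width'],st['wrist_force'],st['torque'],'yaw y',np.degrees(np.arctan2(M[1,1],M[0,1])))
print('to seat',(M.T@(np.array([528.5,-226,92])-P)).round(1),'tilt fix',np.degrees(M.T@np.cross(M[:,2],[0,0,-1])))
E
python3 hand.py
```

```text
rotor origin in tool [-1.63332387 -1.0731269  20.9691703 ] 0.0009140481085845578
[ 528.09554919 -225.3522637   212.64060876] [[0.117, 0.993, -0.001], [0.993, -0.117, -0.0], [-0.0, -0.001, -1.0]] 15.4667 27.572359797102063 [-0.00593451  0.43374734 -4.28750773] [-0.0351144   0.01466019 -0.01874602] yaw y -6.692556504160242
to seat [ -0.6   0.7 120.6] tilt fix [-8.26219615e-02  1.95346740e-02 -9.77236691e-22]
```

send_rows(steps="0.05 0.1 2 0 0 0;0 0 2 0 0 0;0 0 2 0 0 0;0 0 0.8 0 0 0;0 0 0 0 0 0;0 0 0.5 0 0 0;0 0 0.5 0 0 0;0 0 0 0 0 0")

```text
time_s: 16.13
ee_pos: [529.9, -226.1, 135.5]
eef_rot: [0.748, 0.664, -0.001, 0.001]
wrist_force: [0.6, -2.8, -3.9]
grip_width: 27.6
grip_force: 81.5
```

send_rows(steps="0 0 0.25 0 0 0;0 0 0.25 0 0 0;0 0 0.25 0 0 0;0 0 0 0 0 0")

```text
time_s: 16.47
ee_pos: [529.4, -226.3, 127.5]
eef_rot: [0.748, 0.664, -0.001, 0.001]
wrist_force: [0.5, -5.6, -3.3]
grip_width: 27.8
grip_force: 81.6
```

send_rows(steps="-0.1 0 0 0 0 0;0 0 0.2 0 0 0;0 0 0.2 0 0 0;0 0 0 0 0 0")

```text
time_s: 16.8
ee_pos: [529.6, -226.6, 125.5]
eef_rot: [0.748, 0.664, -0.0, 0.001]
wrist_force: [-2.4, -3.3, 8.1]
grip_width: 27.9
grip_force: 82.8
```

send_rows(steps="-0.05 0 0 0 0 2;0 0 0 0 0 2;0 0 0 0 0 2;0 0 0 0 0 2;0 0 0 0 0 0")

```text
time_s: 17.22
ee_pos: [530.1, -227.1, 125.6]
eef_rot: [0.793, 0.61, 0.0, 0.002]
wrist_force: [-1.4, -2.0, 7.2]
grip_width: 27.4
grip_force: 82.8
```

send_rows(steps="0 0 0 0 0 -3;0 0 0 0 0 -3;0 0 0 0 0 -2;0 0 0 0 0 -2;0 0 0 0 0 -2;0 0 0 0 0 0")

```text
time_s: 17.72
ee_pos: [529.1, -226.5, 125.5]
eef_rot: [0.724, 0.69, -0.0, 0.001]
wrist_force: [-2.1, -1.5, 8.8]
grip_width: 27.7
grip_force: 82.9
```

send_rows(steps="0 0 0 0 0 -2;0 0 0 0 0 -2;0 0 0 0 0 0")

```text
time_s: 17.97
ee_pos: [528.9, -226.4, 125.4]
eef_rot: [0.699, 0.715, -0.0, 0.0]
wrist_force: [-2.7, -1.9, 9.0]
grip_width: 27.7
grip_force: 82.9
```

send_rows(steps="0 0 0 0 0 -2;0 0 0 0 0 -2;0 0 0 0 0 0")

```text
time_s: 18.22
ee_pos: [528.7, -226.4, 125.4]
eef_rot: [0.674, 0.739, -0.0, 0.0]
wrist_force: [-3.2, -0.6, 8.1]
grip_width: 27.5
grip_force: 82.9
```

send_rows(steps="0 0 -0.2 0 0 0;-0.03 -0.12 0 0 0 0;0 0 0 0 0 0")

```text
time_s: 18.47
ee_pos: [528.6, -226.5, 125.9]
eef_rot: [0.674, 0.738, 0.001, 0.0]
wrist_force: [1.5, -0.5, 1.7]
grip_width: 27.7
grip_force: 82.0
```

send_rows(steps="0 0 0.25 0 0 0;0 0 0 0 0 1.5;0 0 0 0 0 1.5;0 0 0 0 0 1.5;0 0 0 0 0 1.5;0 0 0 0 0 0")

```text
time_s: 18.97
ee_pos: [529.3, -226.9, 125.3]
eef_rot: [0.712, 0.702, 0.001, 0.002]
wrist_force: [-0.3, -0.3, 10.9]
grip_width: 28.0
grip_force: 83.2
```

send_rows(steps="0 0 0 0 0 1.5;0 0 0 0 0 1.5;0 0 0 0 0 1.5;0 0 0 0 0 1.5;0 0 0 0 0 0")

```text
time_s: 19.38
ee_pos: [528.7, -228.1, 124.2]
eef_rot: [0.748, 0.664, -0.0, 0.002]
wrist_force: [-0.9, -5.2, 1.4]
grip_width: 27.9
grip_force: 82.2
```

send_rows(steps="-0.1 0 0 0 0 0;0 0 0.15 0 0 0;0 0 0.15 0 0 0;0 0 0 0 0 0")

```text
time_s: 19.72
ee_pos: [527.2, -230.0, 119.5]
eef_rot: [0.747, 0.664, -0.002, 0.001]
wrist_force: [-0.2, -8.2, -4.6]
grip_width: 27.7
grip_force: 81.5
```

send_rows(steps="-0.1 0 0 0 0 0;0 0 0.2 0 0 0;0 0 0.2 0 0 0;0 0 0 0 0 0")

```text
time_s: 20.05
ee_pos: [526.7, -230.4, 114.6]
eef_rot: [0.748, 0.664, -0.002, -0.0]
wrist_force: [-0.5, -7.5, -2.1]
grip_width: 27.7
grip_force: 81.7
```

Run:
```python
from h import *
st=status.get_state();print(st['ee_pos'],st['wrist_force'],st['torque'],st['eef_rot'])
S=cam('scene','s11');D=cam('side','d11')
```

```text
[ 526.71420865 -230.42474894  114.59710402] [-0.45707044 -7.47793973 -2.07752448] [-1.45685325  0.01227796 -0.02219227] [ 7.47581203e-01  6.64167250e-01 -2.05143537e-03 -2.46442354e-05]
```

send_rows(steps="-0.1 0 0.1 0 0 0;0 0 0.1 0 0 0;0 0 0.1 0 0 0;0 0 0 0 0 0")

```text
time_s: 20.48
ee_pos: [526.6, -230.6, 111.7]
eef_rot: [0.748, 0.664, -0.002, -0.001]
wrist_force: [0.7, -5.8, -3.6]
grip_width: 27.8
grip_force: 81.7
```

send_rows(steps="-0.05 0 0.1 0 0 0;0 0 0.1 0 0 0;0 0 0.1 0 0 0;0 0 0.1 0 0 0;0 0 0 0 0 0")

```text
time_s: 20.9
ee_pos: [526.8, -230.7, 108.2]
eef_rot: [0.748, 0.664, -0.001, -0.0]
wrist_force: [-0.8, -5.1, -3.5]
grip_width: 27.6
grip_force: 81.7
```

send_rows(steps="0 0 0.1 0 0 0;0 0 0.1 0 0 0;0 0 0.1 0 0 0;0 0 0 0 0 0")

```text
time_s: 21.23
ee_pos: [526.8, -230.7, 105.3]
eef_rot: [0.748, 0.664, -0.001, -0.0]
wrist_force: [-1.3, -5.4, -2.0]
grip_width: 27.7
grip_force: 81.7
```

```bash
cat > seen.py <<'E'
from fit import *
import fit,sys
st=status.get_state();P,M=tool();print(P,st['wrist_force'],st['torque'],st['grip_width'])
fit.ex,fit.ey,fit.n=M[:,1],M[:,0],-M[:,2]
p=cam('wrist','w12')
h=cv2.cvtColor(p['img'],cv2.COLOR_RGB2HSV).astype(int)
bm=((h[...,0]>100)&(h[...,0]<130)&(h[...,1]>120)&(h[...,2]>25)).astype(np.uint8)
nn,l,s,c=cv2.connectedComponentsWithStats(bm); j=1+s[1:,4].argmax();print('blue in wrist',s[j])
for dz in (10,15,20):
    for dx in (-5,0,5):
        hm,dm=model(p,[*(P+M@[dx,-1,dz]),0]); q=np.argwhere(hm>.5);g=np.argwhere(dm>.5);print(dz,dx,'hub x,y',q.min(0)[::-1],q.max(0)[::-1],'disc',g.min(0)[::-1],g.max(0)[::-1])
g=cv2.cvtColor(p['img'],cv2.COLOR_RGB2GRAY); print('rows col250',g[100:200:3,250].tolist()); print('cols row195',g[195,150:360:5].tolist())
E
python3 seen.py
```

```text
[ 526.83944581 -230.73995755  105.3303151 ] [-1.27120064 -5.38953216 -1.97822005] [-1.03335838  0.10309279 -0.01344502] 27.67963734866138
blue in wrist [ 221  196   61   91 5203]
10 -5 hub x,y [220 207] [284 302] disc [182 165] [320 296]
10 0 hub x,y [219 199] [284 294] disc [182 157] [321 289]
10 5 hub x,y [219 191] [284 286] disc [181 148] [321 283]
15 -5 hub x,y [221 205] [282 297] disc [184 163] [318 291]
15 0 hub x,y [220 197] [283 288] disc [184 155] [319 285]
15 5 hub x,y [220 189] [283 280] disc [183 147] [319 278]
20 -5 hub x,y [222 202] [282 291] disc [186 162] [317 287]
20 0 hub x,y [221 194] [282 283] disc [185 154] [317 281]
20 5 hub x,y [221 187] [282 275] disc [185 146] [318 274]
rows col250 [165, 150, 167, 143, 166, 166, 166, 166, 165, 166, 166, 166, 166, 167, 165, 165, 166, 137, 53, 128, 165, 165, 117, 53, 53, 104, 69, 83, 82, 83, 83, 82, 36, 16]
cols row195 [93, 160, 164, 164, 164, 163, 165, 162, 76, 79, 72, 30, 82, 84, 83, 72, 52, 53, 60, 64, 62, 61, 60, 61, 65, 63, 80, 81, 81, 46, 28, 93, 152, 147, 166, 167, 165, 166, 166, 165, 56, 167]
```

```bash
cat > seen2.py <<'E'
from fit import *
import fit
P,M=tool()
fit.ex,fit.ey,fit.n=M[:,1],M[:,0],-M[:,2]
for nm in ('scene','side'):
    p=cam(nm)
    for r in trace(p,'fine')[:3]:
        q=np.argwhere(r['region']);lo,hi=q.min(0)[::-1],q.max(0)[::-1]
        if abs(r['xy']-proj(p,[528,-226,110])).max()<30: print(nm,r['conf'],lo,hi,len(q))
    h=cv2.cvtColor(p['img'],cv2.COLOR_RGB2HSV).astype(int);c=proj(p,[528,-226,110]).astype(int)
    bm=np.zeros(h.shape[:2],bool);bm[c[1]-40:c[1]+40,c[0]-30:c[0]+30]=1;bm&=(h[...,0]>100)&(h[...,0]<130)&(h[...,1]>120)
    q=np.argwhere(bm); print('blue',q.min(0)[::-1],q.max(0)[::-1],len(q)) if len(q) else 0
    for o in ([528.5,-226,92],[528.5,-226,104],[528,-231,92],[528,-231,86]):
        hm,dm=model(p,[*o,0]);a=np.argwhere(hm>.5);b=np.argwhere(dm>.5);print(o,'hub',a.min(0)[::-1],a.max(0)[::-1],'disc',b.min(0)[::-1],b.max(0)[::-1])
E
python3 seen2.py
```

```text
scene 0.73 [111 205] [152 243] 989
blue [117 205] [139 229] 280
[528.5, -226, 92] hub [116 204] [141 231] disc [110 208] [153 244]
[528.5, -226, 104] hub [115 200] [139 227] disc [108 204] [152 241]
[528, -231, 92] hub [114 205] [138 231] disc [107 208] [150 245]
[528, -231, 86] hub [114 207] [139 233] disc [108 210] [151 246]
side 0.91 [260 270] [297 306] 929
blue [275 271] [287 292] 199
[528.5, -226, 92] hub [270 269] [289 295] disc [259 269] [298 307]
[528.5, -226, 104] hub [270 266] [289 293] disc [260 267] [298 305]
[528, -231, 92] hub [271 271] [289 297] disc [260 271] [298 309]
[528, -231, 86] hub [270 272] [289 299] disc [260 272] [298 310]
```

send_rows(steps="-0.05 0 0.1 0 0 0;0 0 0.1 0 0 0;0 0 0 0 0 0")

```text
time_s: 21.73
ee_pos: [526.8, -230.8, 103.3]
eef_rot: [0.748, 0.664, -0.001, -0.001]
wrist_force: [-1.5, -3.9, -3.5]
grip_width: 27.3
grip_force: 81.6
```

send_rows(steps="-0.05 0 0.1 0 0 0;0 0 0.1 0 0 0;0 0 0 0 0 0")

```text
time_s: 21.98
ee_pos: [527.0, -231.1, 102.5]
eef_rot: [0.748, 0.664, -0.0, -0.0]
wrist_force: [-2.0, -1.7, 3.0]
grip_width: 28.0
grip_force: 82.2
```

send_rows(steps="0 0 0.1 0 0 0;0 0 0.1 0 0 1.5;0 0 0 0 0 -3;0 0 0 0 0 1.5;0 0 0 0 0 0")

```text
time_s: 22.4
ee_pos: [527.4, -231.4, 102.5]
eef_rot: [0.748, 0.664, -0.0, 0.001]
wrist_force: [-4.1, -1.3, 12.8]
grip_width: 28.0
grip_force: 83.5
```

```bash
python3 seen2.py; python3 -c "
from h import *
s=status.get_state();print(s['ee_pos'],s['wrist_force'],s['torque'],s['eef_rot'])"
```

```text
scene 0.7 [112 207] [152 243] 954
blue [117 206] [139 230] 278
[528.5, -226, 92] hub [116 204] [141 231] disc [110 208] [153 244]
[528.5, -226, 104] hub [115 200] [139 227] disc [108 204] [152 241]
[528, -231, 92] hub [114 205] [138 231] disc [107 208] [150 245]
[528, -231, 86] hub [114 207] [139 233] disc [108 210] [151 246]
side 0.83 [260 270] [297 307] 914
blue [275 272] [287 293] 193
[528.5, -226, 92] hub [270 269] [289 295] disc [259 269] [298 307]
[528.5, -226, 104] hub [270 266] [289 293] disc [260 267] [298 305]
[528, -231, 92] hub [271 271] [289 297] disc [260 271] [298 309]
[528, -231, 86] hub [270 272] [289 299] disc [260 272] [298 310]
[ 527.44473659 -231.34879076  102.46218444] [-3.95708071 -1.39187254 13.60040445] [-0.15537963  1.08442318 -0.05820846] [ 7.47839783e-01  6.63879028e-01 -1.04423084e-04  5.33331834e-04]
```

send_rows(steps="0 0 -0.2 0 0 0;0 0 0 0 0 0;0 0 0 0 0 0")

```text
time_s: 22.85
ee_pos: [527.3, -231.3, 102.5]
eef_rot: [0.748, 0.664, -0.0, -0.0]
wrist_force: [-2.7, -0.9, 5.8]
grip_width: 27.9
grip_force: 82.6
```

send_rows(steps="0 0 0 0 0 0;0 0 0 0 0 0;0 0 0 0 0 0;0 0 0 0 0 0", hand=-0.2)

```text
time_s: 23.18
ee_pos: [527.4, -231.1, 101.5]
eef_rot: [0.748, 0.664, -0.0, -0.0]
wrist_force: [0.3, 0.5, 0.6]
grip_width: 51.3
grip_force: 0.0
```

send_rows(steps="0 0 -1 0 0 0;0 0 -2 0 0 0;0 0 -3 0 0 0;0 0 -4 0 0 0;0 0 -4 0 0 0;0 0 0 0 0 0;0 0 0 0 0 0")

```text
time_s: 23.77
ee_pos: [528.8, -232.0, 245.6]
eef_rot: [0.748, 0.664, 0.001, 0.003]
wrist_force: [0.1, -0.4, -0.3]
grip_width: 51.3
grip_force: 0.0
```

```bash
cat > chk.py <<'E'
from fit import *
import fit
p=cam('wrist','fin');P,M=tool();print(P,status.get_state()['wrist_force'])
fit.ex,fit.ey,fit.n=M[:,1],M[:,0],np.array([0,0,1.])
h=cv2.cvtColor(p['img'],cv2.COLOR_RGB2HSV).astype(int)
bm=((h[...,0]>100)&(h[...,0]<130)&(h[...,1]>120)&(h[...,2]>25)).astype(np.uint8)
nn,l,s,c=cv2.connectedComponentsWithStats(bm); j=1+s[1:,4].argmax(); bm=(l==j); bf=cv2.GaussianBlur(bm*1.,(0,0),1.5)
f=lambda v:((cv2.GaussianBlur(model(p,v)[0],(0,0),1.5)-bf)**2).sum()/bm.sum()
v=np.array([528,-228,93,0.]);S=np.array([v]+[v+np.eye(4)[i]*[5,5,8,.1][i] for i in range(4)])
r=minimize(f,v,method='Nelder-Mead',options=dict(initial_simplex=S)); print('wrist fit',r.x,r.fun,s[j])
E
python3 chk.py; python3 seen2.py
```

```text
[ 527.64274157 -231.42254491  243.17154407] [ 0.15085077  0.50009156 -0.27065017]
wrist fit [ 5.25597685e+02 -2.35754046e+02  6.24923603e+01 -1.08123912e-02] 0.0010530372145451596 [ 234  156   31   45 1295]
scene 0.67 [111 206] [152 244] 1219
blue [117 206] [139 230] 463
[528.5, -226, 92] hub [116 204] [141 231] disc [110 208] [153 244]
[528.5, -226, 104] hub [115 200] [139 227] disc [108 204] [152 241]
[528, -231, 92] hub [114 205] [138 231] disc [107 208] [150 245]
[528, -231, 86] hub [114 207] [139 233] disc [108 210] [151 246]
side 0.85 [260 270] [297 307] 1154
blue [273 272] [287 287] 178
[528.5, -226, 92] hub [270 269] [289 295] disc [259 269] [298 307]
[528.5, -226, 104] hub [270 266] [289 293] disc [260 267] [298 305]
[528, -231, 92] hub [270 271] [289 297] disc [260 271] [298 309]
[528, -231, 86] hub [270 272] [289 299] disc [260 272] [298 310]
```

```bash
python3 -c "
from plant import order
print(order.hand_in())"
```

```text
the job is handed in; nothing more can be done
None
```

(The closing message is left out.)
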